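# Make up the kennel round tray

### The job

Make up the carry tray for the kennel round: stand the two small amber tablet pots with red and blue lids and the two food tins with green and yellow covers upright on the floor of the tub of their own colour, setting each one down gently rather than dropping it. The big stock jar with the red lid and the tin with the white cover are not for this round, so leave them standing where they are.

Things in the scene. Friction and masses are not known exactly. Their poses are not given: they have to be found in the camera images.
- red_pot: small amber glass tablet pot with a paper band and a red screw lid, a plain upright cylinder 44 mm in diameter and 62 mm tall (the lid, the top 15 mm, is as wide as the body), about 0.09 kg; origin at the centre of its underside, z up. It goes in the red tub
- blue_pot: small amber glass tablet pot with a paper band and a blue screw lid, a plain upright cylinder 44 mm in diameter and 62 mm tall (the lid, the top 15 mm, is as wide as the body), about 0.09 kg; origin at the centre of its underside, z up. It goes in the blue tub
- green_tin: food tin, steel with a cream label, closed with a press-fit green plastic cover, a plain upright cylinder 58 mm in diameter and 44 mm tall including the cover, about 0.14 kg; origin at the centre of its underside, z up. It goes in the green tub
- yellow_tin: food tin, steel with a cream label, closed with a press-fit yellow plastic cover, a plain upright cylinder 58 mm in diameter and 44 mm tall including the cover, about 0.14 kg; origin at the centre of its underside, z up. It goes in the yellow tub
- stock_jar: stock jar, look-alike of the red-lidded pot but much bigger: amber glass, red screw lid, 64 mm in diameter and 74 mm tall; stays where it stands on the counter; origin at the centre of its underside
- white_tin: food tin, steel with a cream label, closed with a press-fit white plastic cover, a plain upright cylinder 58 mm in diameter and 44 mm tall including the cover, about 0.14 kg; origin at the centre of its underside, z up. Not for this round: stays where it stands on the counter
- red_tub: red open square tub, 104 x 104 mm, walls and floor 3 mm thick, 22 mm high; one of four set two by two (centres 107 mm apart) in a low grey carry tray with 20 mm walls and steel end grips; tray and tubs do not move when touched. Origin: centre of the tub's underside, 4 mm above the counter (so inner floor at 7 mm, rim at 26 mm); x and y along its sides, z up
- blue_tub: blue open square tub, 104 x 104 mm, walls and floor 3 mm thick, 22 mm high; one of four set two by two (centres 107 mm apart) in a low grey carry tray with 20 mm walls and steel end grips; tray and tubs do not move when touched. Origin: centre of the tub's underside, 4 mm above the counter (so inner floor at 7 mm, rim at 26 mm); x and y along its sides, z up
- green_tub: green open square tub, 104 x 104 mm, walls and floor 3 mm thick, 22 mm high; one of four set two by two (centres 107 mm apart) in a low grey carry tray with 20 mm walls and steel end grips; tray and tubs do not move when touched. Origin: centre of the tub's underside, 4 mm above the counter (so inner floor at 7 mm, rim at 26 mm); x and y along its sides, z up
- yellow_tub: yellow open square tub, 104 x 104 mm, walls and floor 3 mm thick, 22 mm high; one of four set two by two (centres 107 mm apart) in a low grey carry tray with 20 mm walls and steel end grips; tray and tubs do not move when touched. Origin: centre of the tub's underside, 4 mm above the counter (so inner floor at 7 mm, rim at 26 mm); x and y along its sides, z up
Not all that is in view belongs to the job. Leave any black, brown or pink look-alike of the blue_pot alone.

How it is judged:
By the outcome, as a careful person would: the job done as asked, in the order asked, and still so for the second after the job is handed in, with the robot touching nothing.
It also fails if it takes over 102 s, if anything falls off the work surface, if the arm or the gripper's body presses on something with over 40 N, if the wrist force passes 120 N, or if a joint passes its speed limit or range.

### The arm

A 6-joint arm with a two-finger parallel gripper is mounted at the origin on the work surface. World frame = base frame: x ahead of the robot, y to its left, z up, the work surface at z = 0. Lengths are in mm, angles in degrees, forces in N, time in s.
With the tool pointing down it reaches from about 350 to 850 mm from the base axis. Payload 8.1 kg.
Tool frame: the origin (TCP) lies midway between the tips of the shut fingers; the grasp point (between the pads) lies grip_depth behind it (grip_depth is the distance from the TCP to the grasp point, in mm); z points along the fingers, y is the line along which they close (so a half turn about z gives the same grasp; the last joint's range is limited). The gripper opens to 85 mm and grips with 20 to 120 N. Pads are 22 mm wide; open, the fingers measure 114 mm over their backs; the gripper's body (76 mm by 85 mm) begins 54 mm behind the grasp point. The pads swing forward as they close: fully open they stand 13 mm farther back than shut.
Start: joints at [-73.419, 7.471, 85.268, -0, 87.261, -4.893], TCP at [219.672, -558.345, 231.292] pointing down, gripper open.
Joint ranges: [-169.43, 169.43], [-51.17, 129.36], [1.28, 143.12], [-76.62, 256.62], [0, 156.53], [-152.29, 152.29]. Speed limits (degrees/s): [136.94, 136.94, 159.86, 180, 180, 180].

### API

Orientations are given as [roll, pitch, yaw] about the fixed x, y, z axes, in that order (R = Rz(yaw) Ry(pitch) Rx(roll)).
In Python, from bench import sense, snapshot, hand_in, grip_depth gives the robot as it stands. The module is installed in compiled form; this text tells all that it offers.
- The arm moves only by the tool apply_moves, never from a script. Its argument "series" is text: rows parted by semicolons, each of 5 numbers parted by spaces: the shift along the tool's x, y, z each as a share of 0.3 m, from -1 to 1, then the turn about the tool's z as a share of 2 rad, from -1 to 1, then the gripper's target within -1 to 1 (shut at 1, half-way at 0, fully open at -1). In form: tx ty tz twist gripper; .... A call has 1 to 5 rows; each row shifts and turns the commanded pose from where the row before left it, along the tool's axes as they then stand; what a row does not reach is not made up. A row lasts 1/12 s, in which the tool goes at most 41.7 mm and 7.16 degrees, less where a joint would pass 70% of its speed; a pose out of reach is approached as far as the arm can. A call with a number of a shift or a turn outside -1 to 1 is refused whole. A call with a gripper value outside its range is refused whole. The fingers move at their own pace and stop on an object; "squeeze" is the grip in N (left out, the last holds). Time passes only in rows, so rows that do not move let the fingers close. It gives the time, the measured TCP pose, the force, the opening and the grip force at its end, in the units of the state.
- sense(): the state, without advancing time (a new reading comes with each control period).
- snapshot(name): name is "scene" or "top" or "wrist"; returns a dict with "frame" (480x640x3 uint8, blue, green, red), "depth" (480x640 float32, mm along the optical axis (not along the pixel's ray), 0 where there is no reading), "intrinsics" (3x3 intrinsics, pixels), "extrinsics" (4x4, takes a point from camera to world coordinates); the wrist camera has in their place "tool_from_camera" (4x4, takes a point from camera to tool coordinates, whose origin is the TCP and whose axes are the flange's). Camera axes: x right, y down, z forward; pixel columns grow to the right and rows downward; lengths in mm; the calibration is good to about 2 mm. A picture is of the moment at which its call begins: read the wrist's pose just before it.
- hand_in(): hands the job in; it is judged then, once.
The state is a dict: "time": time; "joint_pos": joint angles; "qd": joint speeds; "joint_efforts": joint torques, N m; "tool_pos": TCP position; "tcp_rot": TCP orientation; "ft_force": force on the tool from outside, world axes, zero at the start; "wrist_torque": the same for the moment, N m; "finger_gap": finger opening in mm; "grip_force": force on a finger pad.
Only numpy, scipy, OpenCV 4.12 (cv2) and the standard library are available. Lean on these libraries where they do the work, as an engineer would, in place of code of your own. Each camera call takes 0.05 s, during which the arm holds its last target. There are 200 camera calls.

## Working session

There is one attempt and no reset: what is moved stays moved. The work goes in short steps, Python scripts to look and compute and a tool call to move; the robot and the scene stay as the last step left them, time stands still between calls to the robot, and variables do not carry over. Pictures are saved under pics/ and viewed, at most 14 in all, crops included, and the job is handed in when it is done.

Besides the shell and the picture viewer there is one more tool, called in YAML: its name, and indented under it one key for each argument. apply_moves: Moves the arm, as the interface text tells. Its arguments: {"type":"object","properties":{"series":{"type":"string"},"squeeze":{"type":"number"}},"required":["series"]}

```bash
mkdir -p pics; python3 - <<'E'
from bench import sense,snapshot,grip_depth
import cv2,pickle
print(grip_depth,sense())
for n in("scene","top"):
    s=snapshot(n);cv2.imwrite(f"pics/{n}0.png",s["frame"]);pickle.dump(s,open(n+".pkl","wb"));print(s["extrinsics"].round(2).tolist())
E
```

```text
18.700000000000003 {'time': 0.0, 'joint_pos': array([-7.34183400e+01,  7.51505838e+00,  8.53287286e+01, -8.05746193e-04,
        8.72616182e+01, -4.89264206e+00]), 'qd': array([-0.01754101,  0.01527571, -0.0939727 ,  0.0123131 , -0.0930871 ,
       -0.07871683]), 'joint_efforts': array([ 1.77771162e-04, -5.69390130e+01, -5.00552917e+01,  3.70682301e-04,
        1.50820351e-02, -1.56540057e-05]), 'tool_pos': array([ 219.51421437, -557.81667365,  230.25022769]), 'tcp_rot': array([-1.79894910e+02, -8.18807712e-03,  2.14743337e+01]), 'ft_force': array([-0.48650565, -0.11294029, -0.44184905]), 'wrist_torque': array([0.03882085, 0.01101709, 0.01709507]), 'grip_force': 0.0, 'finger_gap': 85.30241129844899}
[[-0.66, 0.63, -0.42, 891.24], [0.76, 0.55, -0.36, 305.07], [0.0, -0.56, -0.83, 790.71], [0.0, 0.0, 0.0, 1.0]]
[[0.03, -0.98, 0.17, 331.9], [-1.0, -0.03, 0.01, -20.8], [-0.0, -0.17, -0.99, 997.2], [0.0, 0.0, 0.0, 1.0]]
```

View pics/top0.png

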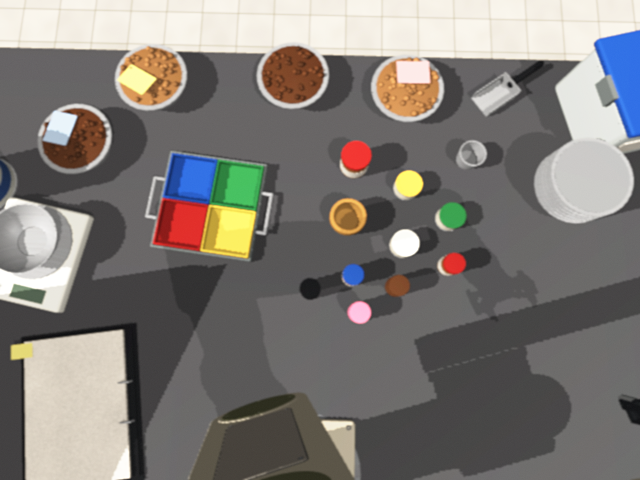

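View pics/scene0.png

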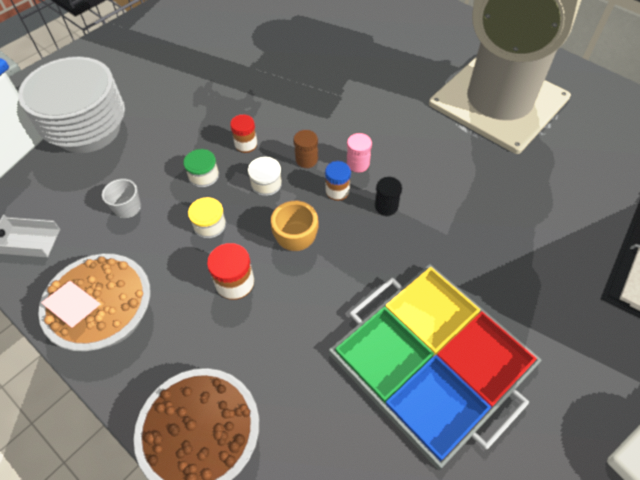

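Top view: two red-lidded things, (356,156) and (454,264). The first is large (the stock jar); the small one at (454,264) fits red_pot. Blue-lidded candidates: (353,274) is blue, while (310,288), (398,286) and (360,312) are black, brown and pink. Next I measure all of them and confirm in one crop.

```bash
cat > h.py <<'E'
import numpy as np,cv2,pickle
def ray(s,uv,z,T=None):
    K=s["intrinsics"];E=s["extrinsics"] if T is None else T
    d=E[:3,:3]@np.linalg.inv(K)@[uv[0],uv[1],1];o=E[:3,3]
    return o+d*(z-o[2])/d[2]
def blob(img,uv,tol=12,r=60):
    """component around uv of like hue/saturation"""
    hsv=cv2.cvtColor(img,cv2.COLOR_BGR2HSV).astype(int);c=hsv[int(uv[1]),int(uv[0])]
    dh=abs(hsv[...,0]-c[0]);dh=np.minimum(dh,180-dh)
    m=((dh<tol)&(abs(hsv[...,1]-c[1])<70)&(abs(hsv[...,2]-c[2])<70)) if c[1]>60 else ((hsv[...,1]<60)&(abs(hsv[...,2]-c[2])<35))
    n,l=cv2.connectedComponents(m.astype(np.uint8),connectivity=4)
    ct=cv2.findContours((l==l[int(uv[1]),int(uv[0])]).astype(np.uint8),0,2)[0]
    return max(ct,key=cv2.contourArea)
E
python3 - <<'E'
from h import *
s=pickle.load(open("top.pkl","rb"));im=s["frame"]
for n,uv,z in[("red_pot",(454,264),62),("blue_pot",(353,274),62),("green_tin",(452,215),44),("yellow_tin",(408,185),44),("jar",(356,156),74),("white",(405,243),44),("brown",(398,286),62),("black",(310,288),62),("pink",(360,312),62),("cup",(347,214),50)]:
    c=blob(im,uv);(x,y),(a,b),_=cv2.minAreaRect(c);dz=s["depth"][uv[1],uv[0]]
    K=s["intrinsics"];p=s["extrinsics"]@np.append(np.linalg.inv(K)@[uv[0],uv[1],1]*dz,1)
    print(n,np.round([x,y,a,b],1),ray(s,(x,y),z).round(1),"depth z",p[2].round(0),"diam",round((a+b)/2*dz/K[0,0],1))
for n,uv in[("red",(182,223)),("blue",(190,177)),("green",(240,184)),("yellow",(229,231))]:
    r=cv2.minAreaRect(blob(im,uv));q=[ray(s,p,20)[:2] for p in cv2.boxPoints(r)];print(n,np.mean(q,0).round(1),np.round(r[1],0),[np.degrees(np.arctan2(*(q[1]-q[0])[::-1])).round(1)])
cv2.imwrite("pics/crop.png",cv2.resize(im[130:340,280:500],None,fx=2.7,fy=2.7,interpolation=cv2.INTER_CUBIC))
E
```

```text
red_pot [453.5 263.   20.   23. ] [ 439.7 -309.2   62. ] depth z 62.0 diam 45.1
blue_pot [353. 274.  20.  20.] [411.  -98.7  62. ] depth z 62.0 diam 41.8
green_tin [453.  214.5  25.   26. ] [ 547.9 -316.5   44. ] depth z 42.0 diam 55.7
yellow_tin [408.8 183.3  26.9  26.2] [ 615.9 -220.9   44. ] depth z 44.0 diam 58.5
jar [355.5 155.   28.   29. ] [ 667.3 -100.1   74. ] depth z 73.0 diam 61.6
white [404. 243.  26.  28.] [ 482.2 -209.3   44. ] depth z 46.0 diam 58.1
brown [397.  285.5  21.   24. ] [ 389.5 -190.5   62. ] depth z 61.0 diam 46.9
black [320.8 283.4  21.1  44.4] [389.7 -31.9  62. ] depth z 63.0 diam 68.0
pink [358.5 314.4  17.2  13.2] [ 328.3 -111.    62. ] depth z 65.0 diam 31.2
cup [346.  216.3  29.1  25.1] [536.5 -83.1  50. ] depth z 14.0 diam 61.0
red [516.1 284.5] [49. 47.] [np.float64(-3.6)]
blue [623.1 271.2] [48. 45.] [np.float64(-3.7)]
green [610.6 164.1] [46. 46.] [np.float64(-6.0)]
yellow [503.7 177.2] [49. 49.] [np.float64(-5.4)]
```

View pics/crop.png

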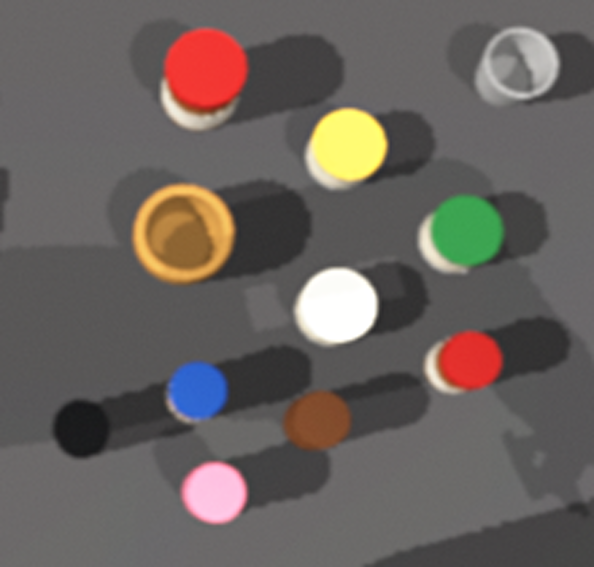

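The crop confirms it. Crop (470,360) is the small red-lidded pot, 45 mm across and 62 mm tall by depth. Crop (206,70) is the stock jar, 74 mm tall. Blue (197,390) is the blue pot; its black, brown and pink look-alikes stay. The poses agree, so I start moving, with the tool turned to yaw 45 so the fingers lie on the tub diagonals.

apply_moves:
  series: "0.135 0 0 -0.041 -0.5; 0.135 0 0 -0.041 -0.5; 0.135 0 0 -0.041 -0.5; 0.135 0 0 -0.041 -0.5; 0.135 0 0 -0.041 -0.5"
  squeeze: 30

```text
time: 0.52
tool_pos: [393.6, -454.0, 230.6]
tcp_rot: [-180.0, -0.0, 45.2]
ft_force: [0.5, -1.1, -0.1]
finger_gap: 63.4
grip_force: 0.0
```

apply_moves:
  series: "0.09 -0.0465 0.08 0 -0.5; 0.09 -0.0465 0.08 0 -0.5; 0.09 -0.0465 0.08 0 -0.5; 0.09 -0.0465 0.08 0 -0.5; 0.09 -0.0465 0.08 0 -0.5"

```text
time: 0.93
tool_pos: [438.5, -308.6, 109.8]
tcp_rot: [-180.0, -0.0, 45.0]
ft_force: [0.6, -0.4, -0.1]
finger_gap: 64.3
grip_force: 0.0
```

apply_moves:
  series: "0 0 0 0 -0.5"

```text
time: 1.02
tool_pos: [436.5, -303.0, 104.7]
tcp_rot: [-179.4, -0.1, 45.1]
ft_force: [0.1, 0.8, -0.5]
finger_gap: 64.2
grip_force: 0.0
```

```bash
cat > w.py <<'E'
import sys
from h import *
from bench import sense,snapshot
from scipy.spatial.transform import Rotation as R
st=sense();s=snapshot("wrist");cv2.imwrite(f"pics/{sys.argv[1]}.png",s["frame"])
T=np.eye(4);T[:3,:3]=R.from_euler("xyz",st["tcp_rot"],degrees=True).as_matrix();T[:3,3]=st["tool_pos"]
T=T@s["tool_from_camera"];x,y,z=map(float,sys.argv[2:5])
p=s["intrinsics"]@(np.linalg.inv(T)@[x,y,z,1])[:3];uv=p[:2]/p[2];print(st["tool_pos"].round(1),st["finger_gap"],"expect px",uv.round(0))
(c,r)=cv2.minEnclosingCircle(blob(s["frame"],uv));print("circle",np.round(c,1),round(r,1),"world",ray(s,c,z,T).round(1))
E
python3 w.py w1 440 -309 62
```

```text
[ 436.5 -303.   104.7] 64.22610738409631 expect px [335. 277.]
circle [333.5 275.2] 44.3 world [ 440.4 -307.9   62. ]
```

View pics/w1.png

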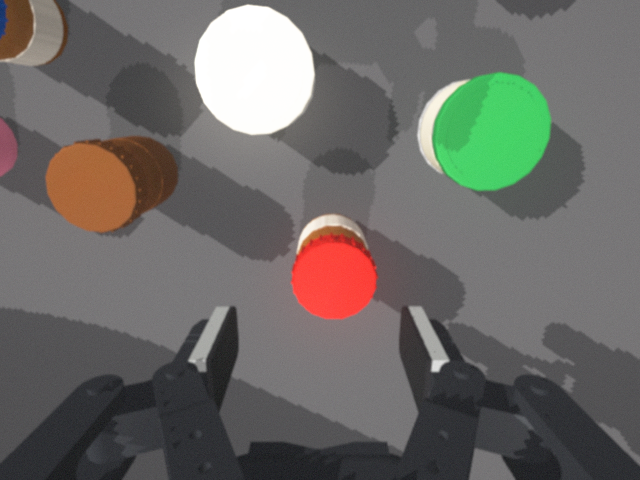

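The wrist view shows the red pot at px (334,275) with the fingers straddling it. Its world position is (440,-308), matching the top view. Descending.

apply_moves:
  series: "0 0 0.06 0 -0.5; 0 0 0.06 0 -0.5; 0 0 0.06 0 -0.5; 0 0 0 0 -0.5; 0 0 0 0 -0.5"

```text
time: 1.48
tool_pos: [437.8, -310.7, 57.1]
tcp_rot: [-179.9, 0.0, 44.9]
ft_force: [0.4, -0.6, 0.6]
finger_gap: 63.6
grip_force: 0.0
```

apply_moves:
  series: "0.011 0 0.06 0 -0.5; 0 0 0.057 0 -0.5; 0 0 0 0 -0.5; 0 0 0 0 0.3; 0 0 0 0 0.6"

```text
time: 1.9
tool_pos: [441.7, -309.1, 24.1]
tcp_rot: [179.9, -0.0, 45.0]
ft_force: [1.0, -1.3, 0.3]
finger_gap: 43.3
grip_force: 30.6
```

apply_moves:
  series: "0 0 0 0 0.6; 0 0 0 0 0.6; 0 0 0 0 0.6; 0 0 0 0 0.6"

```text
time: 2.23
tool_pos: [441.9, -309.1, 24.1]
tcp_rot: [179.8, -0.0, 45.0]
ft_force: [-2.1, -0.9, 6.7]
finger_gap: 43.6
grip_force: 31.3
```

apply_moves:
  series: "0 0 -0.05 0 0.6; 0 0 -0.1 0 0.6; 0 0 -0.1 0 0.6; 0 0 -0.09 0 0.6; 0.05 -0.039 0 0 0.6"

```text
time: 2.65
tool_pos: [446.2, -293.9, 131.9]
tcp_rot: [179.3, -0.0, 44.9]
ft_force: [1.7, 0.1, 0.3]
finger_gap: 43.7
grip_force: 31.0
```

apply_moves:
  series: "0.1 -0.0775 0 0 0.6; 0.1 -0.0775 0 0 0.6; 0.1 -0.0775 0 0 0.6; 0.1 -0.0775 0 0 0.6; 0.1 -0.0775 0 0 0.6"

```text
time: 3.07
tool_pos: [467.2, -99.3, 124.8]
tcp_rot: [180.0, -0.0, 44.9]
ft_force: [1.3, 0.9, -0.8]
finger_gap: 43.5
grip_force: 31.0
```

apply_moves:
  series: "0.1 -0.0775 0 0 0.6; 0.1 -0.0775 0 0 0.6; 0.1 -0.0775 0 0 0.6; 0.1 -0.0775 0 0 0.6; 0.1 -0.0775 0 0 0.6"

```text
time: 3.48
tool_pos: [491.2, 89.3, 124.9]
tcp_rot: [180.0, -0.0, 45.0]
ft_force: [0.7, -0.2, -1.9]
finger_gap: 43.6
grip_force: 31.0
```

apply_moves:
  series: "0.1 -0.0775 0 0 0.6; 0.1 -0.0775 0 0 0.6; 0.1 -0.0775 0 0 0.6; 0.1 -0.0775 0 0 0.6; 0.06 -0.045 0 0 0.6"

```text
time: 3.9
tool_pos: [513.4, 264.0, 124.8]
tcp_rot: [-180.0, -0.1, 45.1]
ft_force: [0.3, 0.4, -0.8]
finger_gap: 43.4
grip_force: 31.0
```

apply_moves:
  series: "0 0 0 0 0.6; 0 0 0 0 0.6; 0 0 0 0 0.6"

```text
time: 4.15
tool_pos: [513.4, 259.9, 124.2]
tcp_rot: [180.0, 0.0, 45.0]
ft_force: [-0.2, 0.2, -1.1]
finger_gap: 43.6
grip_force: 31.0
```

apply_moves:
  series: "0.064 -0.049 0 0 0.6; 0 0 0.1 0 0.6; 0 0 0.1 0 0.6; 0 0 0.07 0 0.6; 0 0 0 0 0.6"

```text
time: 4.57
tool_pos: [512.9, 281.1, 37.7]
tcp_rot: [-179.8, 0.5, 44.9]
ft_force: [-1.2, -0.7, -1.3]
finger_gap: 43.1
grip_force: 31.0
```

apply_moves:
  series: "0 0 0 0 0.6; 0 0 0 0 0.6"

```text
time: 4.73
tool_pos: [517.9, 283.7, 44.9]
tcp_rot: [180.0, -0.1, 44.9]
ft_force: [0.3, 0.2, 0.4]
finger_gap: 43.4
grip_force: 31.0
```

```bash
python3 w.py w2 516.7 283.7 100
```

```text
[517.9 283.7  44.9] 43.42509440533106 expect px [320. 416.]
circle [317.8 360.2] 77.1 world [529.4 297.1 100. ]
```

View pics/w2.png

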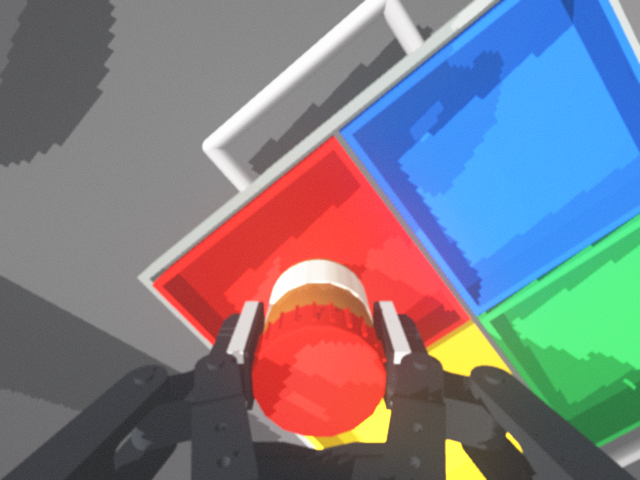

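The picture shows the pot at px (320,390) hanging upright over the red tub, centred between its walls. Lowering slowly now.

apply_moves:
  series: "0 0 0.012 0 0.6; 0 0 0.012 0 0.6; 0 0 0.01 0 0.6; 0 0 0 0 0.6; 0 0 0 0 0.6"

```text
time: 5.2
tool_pos: [516.5, 284.1, 32.8]
tcp_rot: [-180.0, 0.0, 45.0]
ft_force: [0.5, 0.1, -0.3]
finger_gap: 43.1
grip_force: 31.0
```

apply_moves:
  series: "0 0 0.003 0 0.6; 0 0 0.003 0 0.6; 0 0 0 0 0.6; 0 0 0 0 0.6"

```text
time: 5.53
tool_pos: [516.8, 284.2, 31.2]
tcp_rot: [-180.0, -0.0, 45.0]
ft_force: [0.6, 0.4, -0.8]
finger_gap: 43.3
grip_force: 31.2
```

apply_moves:
  series: "0 0 0.003 0 0.6; 0 0 0 0 0.6; 0 0 0 0 0.6; 0 0 0 0 0.6"

```text
time: 5.87
tool_pos: [516.9, 284.3, 31.1]
tcp_rot: [180.0, -0.0, 45.0]
ft_force: [-2.9, -0.4, 5.7]
finger_gap: 43.0
grip_force: 31.7
```

Contact: 5.7 N at z 31. Releasing and going to the blue pot.

apply_moves:
  series: "0 0 0 0 -0.1; 0 0 0 0 -0.2; 0 0 0 0 -0.4; 0 0 0 0 -0.5; 0 0 0 0 -0.5"

```text
time: 6.28
tool_pos: [516.7, 284.1, 30.2]
tcp_rot: [-180.0, 0.0, 45.0]
ft_force: [-0.3, 1.0, -0.1]
finger_gap: 63.9
grip_force: 0.0
```

apply_moves:
  series: "0 0 -0.03 0 -0.5; 0 0 -0.07 0 -0.5; 0 0 -0.1 0 -0.5; 0 0 -0.1 0 -0.5; 0 0 -0.06 0 -0.5"

```text
time: 6.7
tool_pos: [518.1, 284.8, 142.7]
tcp_rot: [179.9, -0.2, 45.0]
ft_force: [0.5, 0.2, 0.0]
finger_gap: 64.1
grip_force: 0.0
```

apply_moves:
  series: "-0.1047 0.0594 0 0 -0.5; -0.1047 0.0594 0 0 -0.5; -0.1047 0.0594 0 0 -0.5; -0.1047 0.0594 0 0 -0.5; -0.1047 0.0594 0 0 -0.5"

```text
time: 7.12
tool_pos: [468.1, 108.9, 139.0]
tcp_rot: [180.0, -0.0, 45.0]
ft_force: [1.0, -1.2, 0.7]
finger_gap: 63.9
grip_force: 0.0
```

apply_moves:
  series: "-0.1047 0.0594 0 0 -0.5; -0.1047 0.0594 0 0 -0.5; -0.1047 0.0594 0 0 -0.5; -0.1047 0.0594 0 0 -0.5; -0.1047 0.0594 0 0 -0.5"

```text
time: 7.53
tool_pos: [419.9, -65.4, 139.2]
tcp_rot: [179.9, -0.0, 45.0]
ft_force: [2.2, -0.8, -0.1]
finger_gap: 64.2
grip_force: 0.0
```

apply_moves:
  series: "-0.09 0.05 0 0 -0.5; 0 0 0.05 0 -0.5; 0 0 0 0 -0.5; 0 0 0 0 -0.5"

```text
time: 7.87
tool_pos: [411.3, -93.4, 123.2]
tcp_rot: [-179.9, 0.0, 44.9]
ft_force: [-0.3, 0.4, 0.0]
finger_gap: 63.9
grip_force: 0.0
```

```bash
python3 w.py w3 411 -98.7 62
```

```text
[411.3 -93.4 123.2] 63.94318145033714 expect px [327. 267.]
circle [322.2 265.2] 40.2 world [410.  -96.1  62. ]
```

View pics/w3.png

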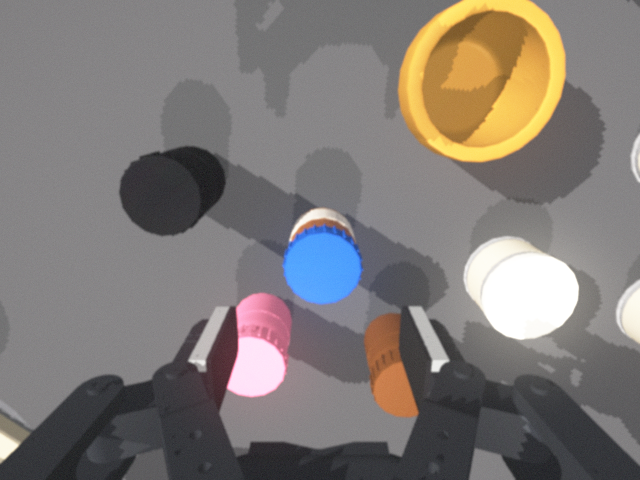

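The view shows the blue pot at px (322,265). Pink (258,350) and brown (395,370) are both clear of the finger paths. Descending.

apply_moves:
  series: "-0.0115 0.0075 0.08 0 -0.5; 0 0 0.1 0 -0.5; 0 0 0.08 0 -0.5; 0 0 0.04 0 -0.5; 0 0 0.03 0 -0.5"

```text
time: 8.33
tool_pos: [410.6, -96.2, 23.1]
tcp_rot: [-179.9, 0.0, 45.1]
ft_force: [0.2, 0.0, 0.3]
finger_gap: 64.0
grip_force: 0.0
```

apply_moves:
  series: "0 0 0 0 -0.5; 0 0 0 0 -0.5; 0 0 0 0 0.1; 0 0 0 0 0.3; 0 0 0 0 0.6"

```text
time: 8.75
tool_pos: [412.5, -97.8, 25.9]
tcp_rot: [179.9, -0.1, 45.0]
ft_force: [-1.3, 1.5, 7.4]
finger_gap: 43.6
grip_force: 30.4
```

apply_moves:
  series: "0 0 0 0 0.6; 0 0 0 0 0.6; 0 0 0 0 0.6"

```text
time: 9.0
tool_pos: [412.5, -97.9, 25.9]
tcp_rot: [179.9, -0.1, 45.0]
ft_force: [0.2, 2.2, 6.2]
finger_gap: 43.5
grip_force: 30.5
```

apply_moves:
  series: "0 0 -0.05 0 0.6; 0 0 -0.1 0 0.6; 0 0 -0.1 0 0.6; 0 0 -0.09 0 0.6; 0.06 -0.016 0 0 0.6"

```text
time: 9.42
tool_pos: [423.6, -84.3, 133.2]
tcp_rot: [179.4, -0.2, 44.9]
ft_force: [2.0, -0.5, 0.2]
finger_gap: 43.2
grip_force: 30.8
```

apply_moves:
  series: "0.115 -0.031 0 0 0.6; 0.115 -0.031 0 0 0.6; 0.115 -0.031 0 0 0.6; 0.115 -0.031 0 0 0.6; 0.115 -0.031 0 0 0.6"

```text
time: 9.83
tool_pos: [510.6, 74.9, 127.0]
tcp_rot: [179.9, -0.1, 45.0]
ft_force: [0.3, -0.6, -0.4]
finger_gap: 43.4
grip_force: 30.8
```

apply_moves:
  series: "0.115 -0.031 0 0 0.6; 0.115 -0.031 0 0 0.6; 0.115 -0.031 0 0 0.6; 0.115 -0.031 0 0 0.6; 0.115 -0.031 0 0 0.6"

```text
time: 10.25
tool_pos: [599.6, 229.8, 126.7]
tcp_rot: [180.0, -0.0, 45.0]
ft_force: [1.0, 0.0, -0.8]
finger_gap: 43.1
grip_force: 30.8
```

apply_moves:
  series: "0.115 -0.031 0 0 0.6; 0.04 -0.012 0 0 0.6; 0 0 0 0 0.6; 0 0 0 0 0.6"

```text
time: 10.58
tool_pos: [622.6, 270.6, 126.1]
tcp_rot: [180.0, 0.0, 45.0]
ft_force: [0.1, -0.4, -0.0]
finger_gap: 43.0
grip_force: 30.8
```

apply_moves:
  series: "0 0 0.1 0 0.6; 0 0 0.1 0 0.6; 0 0 0.06 0 0.6; 0 0 0.025 0 0.6; 0 0 0.01 0 0.6"

```text
time: 11.0
tool_pos: [621.0, 268.5, 35.9]
tcp_rot: [-179.9, 0.2, 44.9]
ft_force: [0.9, -0.1, -0.4]
finger_gap: 43.2
grip_force: 30.8
```

apply_moves:
  series: "0 0 0 0 0.6; 0 0 0 0 0.6; 0 0 0 0 0.6"

```text
time: 11.25
tool_pos: [624.1, 270.4, 40.2]
tcp_rot: [179.9, -0.2, 45.0]
ft_force: [0.3, -0.2, -0.9]
finger_gap: 43.4
grip_force: 30.8
```

apply_moves:
  series: "0 0 0.008 0 0.6; 0 0 0.008 0 0.6; 0 0 0.004 0 0.6; 0 0 0 0 0.6; 0 0 0 0 0.6"

```text
time: 11.67
tool_pos: [623.2, 270.4, 33.0]
tcp_rot: [180.0, -0.1, 45.0]
ft_force: [-1.3, -1.6, 5.7]
finger_gap: 43.3
grip_force: 31.4
```

apply_moves:
  series: "0 0 0.003 0 0.6; 0 0 0 0 0.6; 0 0 0 0 0.6; 0 0 0 0 0.6"

```text
time: 12.0
tool_pos: [623.3, 270.4, 33.0]
tcp_rot: [180.0, -0.1, 45.0]
ft_force: [-5.7, -1.6, 10.9]
finger_gap: 43.1
grip_force: 32.0
```

apply_moves:
  series: "0 0 0 0 -0.1; 0 0 0 0 -0.2; 0 0 0 0 -0.4; 0 0 0 0 -0.5; 0 0 0 0 -0.5"

```text
time: 12.42
tool_pos: [622.4, 270.0, 30.5]
tcp_rot: [-180.0, 0.0, 45.0]
ft_force: [0.2, -0.1, 0.6]
finger_gap: 63.8
grip_force: 0.0
```

apply_moves:
  series: "0 0 -0.03 0 -0.5; 0 0 -0.07 0 -0.5; 0 0 -0.1 0 -0.5; 0 0 -0.1 0 -0.5; 0 0 -0.06 0 -0.5"

```text
time: 12.83
tool_pos: [624.0, 270.6, 143.6]
tcp_rot: [179.9, -0.2, 45.0]
ft_force: [0.1, 0.5, 0.6]
finger_gap: 64.0
grip_force: 0.0
```

apply_moves:
  series: "-0.0975 0.0754 0 0 -0.8; -0.0975 0.0754 0 0 -0.8; -0.0975 0.0754 0 0 -0.8; -0.0975 0.0754 0 0 -0.8; -0.0975 0.0754 0 0 -0.8"

```text
time: 13.25
tool_pos: [598.7, 85.3, 139.7]
tcp_rot: [180.0, -0.0, 45.0]
ft_force: [0.2, -0.6, -0.1]
finger_gap: 76.8
grip_force: 0.0
```

apply_moves:
  series: "-0.0975 0.0754 0 0 -0.8; -0.0975 0.0754 0 0 -0.8; -0.0975 0.0754 0 0 -0.8; -0.0975 0.0754 0 0 -0.8; -0.0975 0.0754 0 0 -0.8"

```text
time: 13.67
tool_pos: [575.2, -98.4, 139.9]
tcp_rot: [180.0, -0.0, 45.0]
ft_force: [-0.3, -0.5, -0.2]
finger_gap: 76.5
grip_force: 0.0
```

apply_moves:
  series: "-0.0975 0.0754 0 0 -0.8; -0.0975 0.0754 0 0 -0.8; -0.0975 0.0754 0 0 -0.8; -0.0975 0.0754 0 0 -0.8; -0.0975 0.0754 0 0 -0.8"

```text
time: 14.08
tool_pos: [551.6, -281.9, 139.8]
tcp_rot: [179.9, -0.0, 45.0]
ft_force: [0.3, 0.4, -0.3]
finger_gap: 76.3
grip_force: 0.0
```

apply_moves:
  series: "-0.0975 0.0754 0 0 -0.8; 0 0 0.05 0 -0.8; 0 0 0 0 -0.8; 0 0 0 0 -0.8"

```text
time: 14.42
tool_pos: [546.4, -316.2, 123.2]
tcp_rot: [-179.9, 0.0, 44.9]
ft_force: [-0.1, -0.0, -0.0]
finger_gap: 77.0
grip_force: 0.0
```

```bash
python3 w.py w4 547.9 -316.5 44
```

```text
[ 546.4 -316.2  123.2] 76.96088342925941 expect px [323. 248.]
circle [317.7 246. ] 47.6 world [ 546.7 -313.4   44. ]
```

View pics/w4.png

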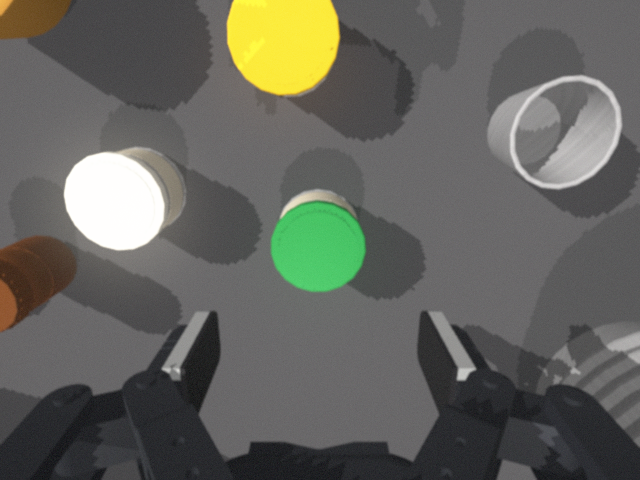

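The green cover is at px (318,246) with the fingers clear on both sides. Descending.

apply_moves:
  series: "0.005 -0.001 0.1 0 -0.8; 0 0 0.1 0 -0.8; 0 0 0.08 0 -0.8; 0 0 0.06 0 -0.8; 0 0 0.02 0 -0.8"

```text
time: 14.88
tool_pos: [546.8, -312.5, 13.0]
tcp_rot: [-179.7, 0.0, 45.1]
ft_force: [-0.6, 1.2, -1.1]
finger_gap: 76.7
grip_force: 0.0
```

apply_moves:
  series: "0 0 0.01 0 -0.8; 0 0 0 0 -0.8; 0 0 0 0 -0.8; 0 0 0 0 -0.8"

```text
time: 15.22
tool_pos: [549.5, -316.1, 15.1]
tcp_rot: [179.8, -0.0, 45.0]
ft_force: [-0.9, -0.0, 0.1]
finger_gap: 76.8
grip_force: 0.0
```

apply_moves:
  series: "-0.003 0 0.015 0 -0.8; 0 0 0.008 0 -0.8; 0 0 0 0 -0.8; 0 0 0 0 -0.8; 0 0 0 0 -0.3"

```text
time: 15.63
tool_pos: [547.4, -316.1, 6.0]
tcp_rot: [-180.0, -0.0, 45.0]
ft_force: [0.7, -0.4, 0.8]
finger_gap: 66.5
grip_force: 0.0
```

apply_moves:
  series: "0 0 0 0 0; 0 0 0 0 0.3; 0 0 0 0 0.3; 0 0 0 0 0.3; 0 0 0 0 0.3"

```text
time: 16.05
tool_pos: [547.6, -316.2, 6.2]
tcp_rot: [180.0, -0.0, 45.0]
ft_force: [-0.3, -0.4, 2.5]
finger_gap: 57.6
grip_force: 32.5
```

apply_moves:
  series: "0 0 -0.05 0 0.3; 0 0 -0.12 0 0.3; 0 0 -0.12 0 0.3; 0 0 -0.11 0 0.3; 0.05 -0.038 0 0 0.3"

```text
time: 16.47
tool_pos: [553.6, -302.5, 136.4]
tcp_rot: [179.2, -0.1, 44.8]
ft_force: [1.7, -1.1, 0.0]
finger_gap: 57.1
grip_force: 32.7
```

apply_moves:
  series: "0.0985 -0.0758 0 0 0.3; 0.0985 -0.0758 0 0 0.3; 0.0985 -0.0758 0 0 0.3; 0.0985 -0.0758 0 0 0.3; 0.0985 -0.0758 0 0 0.3"

```text
time: 16.88
tool_pos: [574.0, -110.8, 127.0]
tcp_rot: [180.0, -0.0, 44.9]
ft_force: [0.9, -0.0, -1.1]
finger_gap: 57.3
grip_force: 32.7
```

apply_moves:
  series: "0.0985 -0.0758 0 0 0.3; 0.0985 -0.0758 0 0 0.3; 0.0985 -0.0758 0 0 0.3; 0.0985 -0.0758 0 0 0.3; 0.0985 -0.0758 0 0 0.3"

```text
time: 17.3
tool_pos: [598.3, 74.2, 127.0]
tcp_rot: [180.0, -0.0, 45.0]
ft_force: [0.4, -1.0, -1.1]
finger_gap: 57.3
grip_force: 32.7
```

apply_moves:
  series: "0.0985 -0.0758 0 0 0.3; 0.0985 -0.0758 0 0 0.3; 0.049 -0.038 0 0 0.3; 0 0 0 0 0.3; 0 0 0 0 0.3"

```text
time: 17.72
tool_pos: [610.1, 165.9, 126.5]
tcp_rot: [180.0, 0.0, 45.1]
ft_force: [0.8, -0.8, -2.0]
finger_gap: 57.2
grip_force: 32.7
```

apply_moves:
  series: "0 0 0 0 0.3; 0 0 0 0 0.3"

```text
time: 17.88
tool_pos: [610.3, 163.5, 126.2]
tcp_rot: [180.0, 0.0, 44.9]
ft_force: [0.1, 0.3, -1.5]
finger_gap: 57.5
grip_force: 32.7
```

apply_moves:
  series: "0 0 0.1 0 0.3; 0 0 0.1 0 0.3; 0 0 0.08 0 0.3; 0 0 0.04 0 0.3; 0 0 0.01 0 0.3"

```text
time: 18.3
tool_pos: [608.1, 163.1, 23.8]
tcp_rot: [-179.8, 0.3, 44.9]
ft_force: [-0.7, -0.8, -1.8]
finger_gap: 57.1
grip_force: 32.7
```

apply_moves:
  series: "0 0 0 0 0.3; 0 0 0 0 0.3; 0 0 0 0 0.3"

```text
time: 18.55
tool_pos: [612.2, 164.8, 29.4]
tcp_rot: [179.9, -0.2, 44.9]
ft_force: [-0.1, 0.0, -1.3]
finger_gap: 57.5
grip_force: 32.7
```

```bash
python3 w.py w5 610 165 44
```

```text
[612.2 164.8  29.4] 57.463978553790874 expect px [317. 338.]
circle [318.1 368.7] 88.8 world [600.5 155.   44. ]
```

View pics/w5.png

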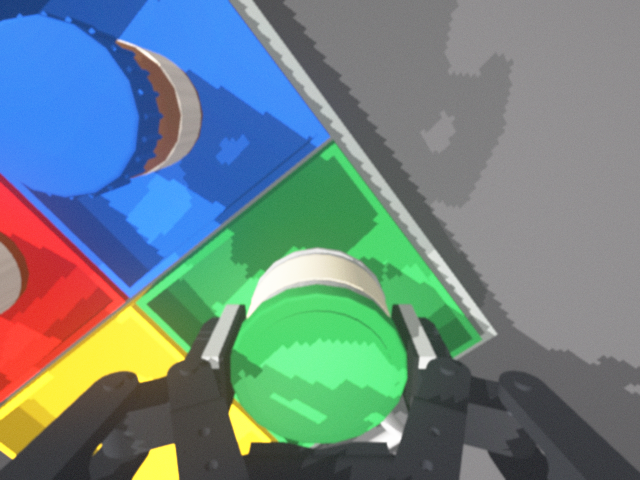

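The tin hangs at px (318,365) within the green tub, and the blue pot stands upright at (70,100). Lowering in small steps.

apply_moves:
  series: "-0.004 0 0.012 0 0.3; 0 0 0.012 0 0.3; 0 0 0.01 0 0.3; 0 0 0.005 0 0.3; 0 0 0 0 0.3"

```text
time: 19.02
tool_pos: [608.9, 163.8, 14.4]
tcp_rot: [-180.0, 0.1, 45.0]
ft_force: [0.4, 0.2, -1.9]
finger_gap: 57.1
grip_force: 32.7
```

apply_moves:
  series: "0 0 0 0 0.3; 0 0 0 0 0.3"

```text
time: 19.18
tool_pos: [609.6, 163.9, 15.3]
tcp_rot: [-180.0, 0.0, 45.0]
ft_force: [-0.0, -0.7, -1.1]
finger_gap: 57.3
grip_force: 32.7
```

apply_moves:
  series: "0 0 0.004 0 0.3; 0 0 0.003 0 0.3; 0 0 0 0 0.3; 0 0 0 0 0.3"

```text
time: 19.52
tool_pos: [609.6, 163.9, 13.3]
tcp_rot: [180.0, -0.0, 45.0]
ft_force: [-0.3, -0.4, -1.1]
finger_gap: 57.2
grip_force: 32.9
```

apply_moves:
  series: "0 0 0.003 0 0.3; 0 0 0 0 0.3; 0 0 0 0 0.3; 0 0 0 0 0.3"

```text
time: 19.85
tool_pos: [609.7, 163.9, 13.2]
tcp_rot: [180.0, -0.0, 45.0]
ft_force: [-4.0, -1.4, 6.4]
finger_gap: 57.6
grip_force: 33.4
```

apply_moves:
  series: "0 0 0 0 -0.4; 0 0 0 0 -0.5; 0 0 0 0 -0.6; 0 0 0 0 -0.6; 0 0 0 0 -0.6"

```text
time: 20.27
tool_pos: [609.5, 163.9, 12.2]
tcp_rot: [-180.0, 0.0, 45.0]
ft_force: [-0.1, -0.0, 0.4]
finger_gap: 68.1
grip_force: 0.0
```

apply_moves:
  series: "0 0 -0.03 0 -0.6; 0 0 -0.09 0 -0.6; 0 0 -0.12 0 -0.6; 0 0 -0.12 0 -0.6; 0 0 -0.06 0 -0.6"

```text
time: 20.68
tool_pos: [611.8, 164.3, 144.5]
tcp_rot: [179.8, -0.3, 45.0]
ft_force: [1.0, 0.7, 0.3]
finger_gap: 68.3
grip_force: 0.0
```

apply_moves:
  series: "-0.0811 0.0838 0 0 -0.8; -0.0811 0.0838 0 0 -0.8; -0.0811 0.0838 0 0 -0.8; -0.0811 0.0838 0 0 -0.8; -0.0811 0.0838 0 0 -0.8"

```text
time: 21.1
tool_pos: [612.3, -12.5, 139.3]
tcp_rot: [180.0, -0.0, 45.0]
ft_force: [0.3, 0.2, 0.4]
finger_gap: 76.8
grip_force: 0.0
```

apply_moves:
  series: "-0.0811 0.0838 0 0 -0.8; -0.0811 0.0838 0 0 -0.8; -0.0811 0.0838 0 0 -0.8; -0.0811 0.0838 0 0 -0.8; -0.0811 0.0838 0 0 -0.8"

```text
time: 21.52
tool_pos: [615.0, -187.7, 139.2]
tcp_rot: [180.0, -0.0, 45.0]
ft_force: [-0.0, 0.1, -0.2]
finger_gap: 76.6
grip_force: 0.0
```

apply_moves:
  series: "-0.0811 0.0838 0 0 -0.8; 0 0 0.05 0 -0.8; 0 0 0 0 -0.8; 0 0 0 0 -0.8"

```text
time: 21.85
tool_pos: [614.7, -220.5, 122.5]
tcp_rot: [-179.9, 0.0, 44.9]
ft_force: [-0.4, 0.2, -0.6]
finger_gap: 76.6
grip_force: 0.0
```

```bash
python3 w.py w6 615.9 -220.9 44
```

```text
[ 614.7 -220.5  122.5] 76.61661244814148 expect px [322. 249.]
circle [320.6 247. ] 48.6 world [ 615.9 -219.3   44. ]
```

View pics/w6.png

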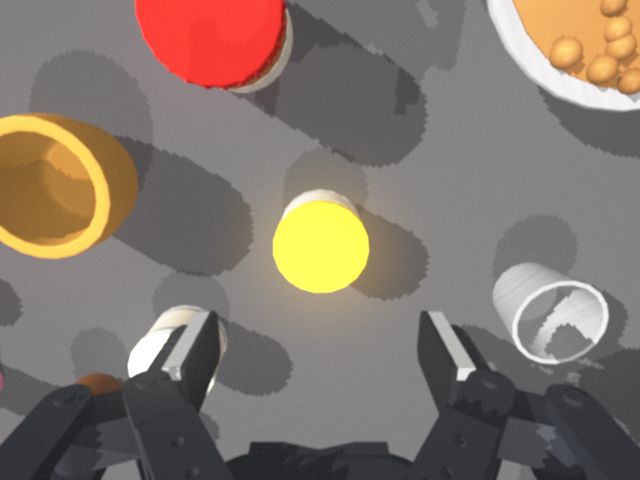

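The yellow cover is at px (320,247). The white tin (175,355) and metal cup (560,320) are both away from the fingers. Descending.

apply_moves:
  series: "0.004 0 0.1 0 -0.8; 0 0 0.1 0 -0.8; 0 0 0.08 0 -0.8; 0 0 0.05 0 -0.8; 0 0 0.03 0 -0.8"

```text
time: 22.32
tool_pos: [615.6, -218.2, 13.4]
tcp_rot: [-179.8, 0.1, 45.1]
ft_force: [0.0, -0.7, -0.8]
finger_gap: 76.6
grip_force: 0.0
```

apply_moves:
  series: "0 0 0.01 0 -0.8; 0 0 0.01 0 -0.8; 0 0 0.005 0 -0.8; 0 0 0 0 -0.8; 0 0 0 0 -0.8"

```text
time: 22.73
tool_pos: [617.4, -220.5, 9.2]
tcp_rot: [179.9, -0.0, 45.0]
ft_force: [-0.4, -0.4, 0.4]
finger_gap: 77.2
grip_force: 0.0
```

apply_moves:
  series: "0 0 0.008 0 -0.8; 0 0 0 0 -0.3; 0 0 0 0 0; 0 0 0 0 0.3; 0 0 0 0 0.3"

```text
time: 23.15
tool_pos: [616.7, -220.2, 5.8]
tcp_rot: [180.0, -0.0, 45.0]
ft_force: [-0.5, -1.7, 1.9]
finger_gap: 57.4
grip_force: 32.4
```

apply_moves:
  series: "0 0 0 0 0.3; 0 0 0 0 0.3; 0 0 0 0 0.3"

```text
time: 23.4
tool_pos: [616.7, -220.2, 5.7]
tcp_rot: [180.0, -0.0, 45.0]
ft_force: [0.7, -0.9, 3.5]
finger_gap: 57.3
grip_force: 32.4
```

apply_moves:
  series: "0 0 -0.05 0 0.3; 0 0 -0.12 0 0.3; 0 0 -0.12 0 0.3; 0 0 -0.11 0 0.3; 0.028 -0.05 0 0 0.3"

```text
time: 23.82
tool_pos: [616.5, -207.6, 135.8]
tcp_rot: [179.2, -0.3, 44.9]
ft_force: [1.4, 0.1, 0.9]
finger_gap: 56.9
grip_force: 32.6
```

apply_moves:
  series: "0.056 -0.1003 0 0 0.3; 0.056 -0.1003 0 0 0.3; 0.056 -0.1003 0 0 0.3; 0.056 -0.1003 0 0 0.3; 0.056 -0.1003 0 0 0.3"

```text
time: 24.23
tool_pos: [564.0, -36.3, 126.0]
tcp_rot: [-180.0, -0.0, 44.9]
ft_force: [0.5, 0.8, -2.5]
finger_gap: 57.3
grip_force: 32.7
```

apply_moves:
  series: "0.056 -0.1003 0 0 0.3; 0.056 -0.1003 0 0 0.3; 0.056 -0.1003 0 0 0.3; 0.056 -0.1003 0 0 0.3; 0.056 -0.1003 0 0 0.3"

```text
time: 24.65
tool_pos: [517.1, 129.6, 126.1]
tcp_rot: [180.0, -0.0, 45.0]
ft_force: [-0.1, 0.7, -1.0]
finger_gap: 57.5
grip_force: 32.7
```

apply_moves:
  series: "0.056 -0.1003 0 0 0.3; 0.028 -0.05 0 0 0.3; 0 0 0 0 0.3; 0 0 0 0 0.3; 0 0 0 0 0.3"

```text
time: 25.07
tool_pos: [504.1, 177.3, 125.8]
tcp_rot: [180.0, 0.0, 45.0]
ft_force: [0.4, 0.5, -0.6]
finger_gap: 57.3
grip_force: 32.7
```

apply_moves:
  series: "0 0 0.1 0 0.3; 0 0 0.1 0 0.3; 0 0 0.08 0 0.3; 0 0 0.04 0 0.3; 0 0 0.01 0 0.3"

```text
time: 25.48
tool_pos: [502.1, 176.1, 23.6]
tcp_rot: [-179.9, 0.3, 44.9]
ft_force: [0.2, -0.4, -0.3]
finger_gap: 57.7
grip_force: 32.7
```

apply_moves:
  series: "0 0 0 0 0.3; 0 0 0 0 0.3; 0 0 0 0 0.3; 0 0 0 0 0.3"

```text
time: 25.82
tool_pos: [505.5, 178.1, 28.3]
tcp_rot: [179.9, -0.2, 45.0]
ft_force: [-0.1, -0.4, -0.9]
finger_gap: 57.4
grip_force: 32.7
```

apply_moves:
  series: "-0.002 0 0.012 0 0.3; 0 0 0.012 0 0.3; 0 0 0.01 0 0.3; 0 0 0.005 0 0.3; 0 0 0 0 0.3"

```text
time: 26.23
tool_pos: [503.0, 177.3, 13.9]
tcp_rot: [-180.0, 0.1, 45.0]
ft_force: [-0.5, -0.2, -1.5]
finger_gap: 57.5
grip_force: 32.7
```

apply_moves:
  series: "0 0 0.003 0 0.3; 0 0 0.003 0 0.3; 0 0 0 0 0.3; 0 0 0 0 0.3"

```text
time: 26.57
tool_pos: [503.6, 177.4, 12.9]
tcp_rot: [180.0, -0.0, 45.0]
ft_force: [-0.2, 0.2, -0.7]
finger_gap: 57.0
grip_force: 32.7
```

apply_moves:
  series: "0 0 0.003 0 0.3; 0 0 0.002 0 0.3; 0 0 0 0 0.3; 0 0 0 0 0.3"

```text
time: 26.9
tool_pos: [503.8, 177.5, 12.7]
tcp_rot: [180.0, -0.0, 45.0]
ft_force: [-6.7, -1.8, 12.5]
finger_gap: 57.0
grip_force: 34.0
```

Contact. Releasing, rising and backing off.

apply_moves:
  series: "0 0 -0.001 0 -0.4; 0 0 0 0 -0.5; 0 0 0 0 -0.6; 0 0 0 0 -0.6; 0 0 0 0 -0.6"

```text
time: 27.32
tool_pos: [503.5, 177.4, 11.6]
tcp_rot: [-180.0, 0.0, 45.0]
ft_force: [-0.2, 0.8, -0.9]
finger_gap: 68.4
grip_force: 0.0
```

apply_moves:
  series: "0 0 -0.03 0 -0.6; 0 0 -0.09 0 -0.6; 0 0 -0.12 0 -0.6; 0 0 -0.12 0 -0.6; 0 0 -0.12 0 -0.6"

```text
time: 27.73
tool_pos: [503.1, 177.3, 157.7]
tcp_rot: [-180.0, 0.0, 45.0]
ft_force: [1.1, 0.3, -0.1]
finger_gap: 68.4
grip_force: 0.0
```

apply_moves:
  series: "-0.09 0.09 -0.05 0 -0.6; -0.09 0.09 0 0 -0.6; -0.09 0.09 0 0 -0.6; -0.09 0.09 0 0 -0.6; 0 0 0 0 -0.6"

```text
time: 28.15
tool_pos: [503.6, 18.8, 171.7]
tcp_rot: [179.8, 0.1, 44.7]
ft_force: [-0.5, 0.1, -0.1]
finger_gap: 68.3
grip_force: 0.0
```

apply_moves:
  series: "0 0 0 0 -0.6; 0 0 0 0 -0.6; 0 0 0 0 -0.6; 0 0 0 0 -0.6"

```text
time: 28.48
tool_pos: [503.4, 26.0, 170.7]
tcp_rot: [-180.0, -0.0, 45.1]
ft_force: [-0.8, 0.4, -0.5]
finger_gap: 68.1
grip_force: 0.0
```

```bash
python3 -c "
from bench import *;import cv2;cv2.imwrite('pics/end.png',snapshot('scene')['frame'])"
```

```text
(no output)
```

View pics/end.png

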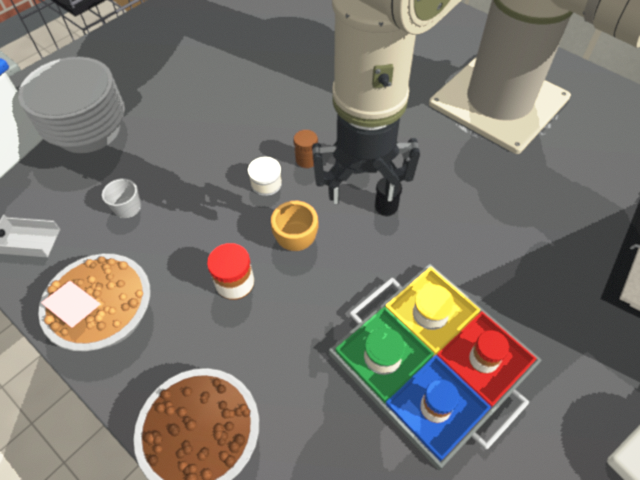

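All four stand upright in their own tubs: yellow (434,303), red (490,350), green (384,350) and blue (440,400). The stock jar (231,270) and white tin (265,175) are where they were.

```bash
python3 -c "
from bench import *;print(hand_in())"
```

```text
the job is handed in; nothing more can be done
None
```

The job is handed in: both pots and both tins stand upright in the tubs of their own colour, each set down gently, the stock jar and white tin were left in place, and it took about 28.5 s of the 102 s allowed.

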